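Fit the slicing disc to the vegetable cutter

ROBOT

A 6-joint arm with a two-finger parallel gripper is mounted at the origin on the work surface. World frame = base frame: x ahead of the robot, y to its left, z up, the work surface at z = 0. Lengths are in m, angles in rad, forces in N, time in s.
With the tool pointing down it reaches from about 0.35 to 0.975 m from the base axis. Payload 17.4 kg.
Tool frame: the origin (TCP) lies midway between the tips of the shut fingers; the grasp point (between the pads) lies 19 mm behind it; y points along the fingers, z is the direction in which the jaws open and shut, and the axes are right-handed (so a half turn about y gives the same grasp; the last joint's range is limited). The gripper opens to 85 mm and grips with 20 to 120 N. Pads are 22 mm wide; open, the fingers measure 114 mm over their backs; the gripper's body (76 mm by 85 mm) begins 54 mm behind the grasp point. The pads swing forward as they close: fully open they stand 13 mm farther back than shut.
Start: joints at [-1.344, 0.116, 1.442, -0, 1.584, -0.038], TCP at [0.177, -0.651, 0.231] pointing down, gripper open.
Joint ranges: [-2.83, 2.83], [-0.83, 2.19], [0.07, 2.5], [-1.14, 4.28], [0.01, 3], [-2.97, 2.97]. Speed limits (rad/s): [1.89, 1.89, 2.22, 3.14, 3.14, 3.14].

INTERFACE

Orientations are given as a unit quaternion [x, y, z, w].
In Python, from rig import bot gives the robot as it stands.
- The arm moves only by the shell command python3 -m inch 'ROWS' [FORCE]. ROWS is JSON, one flat list of numbers, 7 for each row, row after row: the shift along the tool's x, y, z in units of 40 mm (1.0 is 40 mm), then the turn, a rotation vector about the tool's x, y, z in units of 0.12 rad (1.0 is 0.12 rad), then the opening, from 0 (shut) to 1 (fully open). In form: [x, y, z, ax, ay, az, fingers, x, y, z, ax, ay, az, fingers, ...]. A call has 1 to 10 rows; each row shifts and turns the commanded pose from where the row before left it, along the tool's axes as they then stand; what a row does not reach is not made up. A row lasts 1/12 s, in which the tool goes at most 41.7 mm and 7.16 degrees, less where a joint would pass 70% of its speed; a pose out of reach is approached as far as the arm can. A call with a number of a shift or a turn outside -1 to 1 is refused whole. A call with a gripper value outside its range is refused whole. The fingers move at their own pace and stop on an object; FORCE is the grip in N (left out, the last holds). Time passes only in rows, so rows that do not move let the fingers close. It gives the time, the measured TCP pose, the force and the opening at its end, in the units of the state.
- bot.observe(): the state, without advancing time (a new reading comes with each control period).
- bot.grab_frame(name): name is "side" or "top"; returns a dict with "frame" (384x512x3 uint8, red, green, blue), "mtx" (3x3 intrinsics, pixels), "rvec" (rotation vector, rad) and "tvec" (3), from world to camera coordinates, as OpenCV has them. Camera axes: x right, y down, z forward; pixel columns grow to the right and rows downward; lengths in m; the calibration is good to about 2 mm. A picture is of the moment at which its call begins. There is no depth.
- bot.close_job(): hands the job in, once; it reports no verdict.
The state is a dict: "t": time; "joint_positions": joint angles; "joint_vel": joint speeds; "joint_torque": joint torques, N m; "tool_pos": TCP position; "tcp_rot": TCP orientation; "wrist_force": force on the tool from outside, world axes, zero at the start; "moment": the same for the moment, N m; "grip_width": finger opening in m.
Only numpy, scipy, OpenCV 4.12 (cv2) and the standard library are available. Lean on these libraries where they do the work, as an engineer would, in place of code of your own. Each camera call takes 0.05 s, during which the arm holds its last target. There are 200 camera calls.

TASK

Get the vegetable cutter ready for slicing: swing its red hold-down arm aside, set the orange-handled slicing disc on the brass drive spindle, turned so that the splines mesh, and push it fully home. Then swing the arm back over the disc to its closed stop and let go; leave the blue-handled disc and everything else on the bench where it is.

Things in the scene. Friction and masses are not known exactly. Their poses are not given: they have to be found in the camera images.
- cutter: white bench vegetable cutter, fixed: a box 310 mm long (x from -135 to +175 of its origin), 200 mm wide (y), flat deck 100 mm above the bench. Origin at bench height under the spindle's axis; x points from the control panel to the arm's column (34 mm thick, at x = +118 mm, top 182 mm above the bench).
- spindle_seat (a point): centre of the dark seat (72 mm across, 106 mm above the bench) where the disc's hub rests when home. The frame turns with the brass splined stub above it: 25 mm high, 6 teeth 60 degrees apart, one along this x, 7 mm wide, rounded tops, reaching 25.5 mm from the axis; core 26 mm across. The spindle is stiff: it turns, within 1 rad each way, only under about 0.3 N m.
- swing (a joint): swing of the red hold-down arm about its vertical hinge on the column, rad: 0 = closed stop, arm over the spindle; grows to 1.7 opening anticlockwise seen from above, to the cutter's -y side. Starts between closed and 0.6. Stays where left (friction about 0.25 N m). At 1.1 or more the disc passes it.
- swing_hinge (a point): point on the arm's vertical hinge axis, 230 mm above the bench. The arm is a red bar 24 mm wide; its underside, 184 mm above the bench, passes about 10 mm over the grip of a disc that is fully home, and strikes one still resting on the tooth tops.
- swing_handle (a point): on the axis of the arm's upright black handle (24 mm thick, rising from 199 to 259 mm above the bench), 230 mm above the bench and 165 mm from the hinge axis.
- slicer_grip (a point): centre of the orange bar grip of the slicing disc, 64 mm long (this x), 14 wide (y), 35 high (z), upright in the middle of an aluminium disc 160 mm across and 4 thick, whose top is 17.5 mm below this point. About 0.4 kg. The hub slides on to the spindle when the bar points along any spindle tooth (6 positions, free about 6 degrees and 2 mm either way).
- slicer_foot (a point): centre of the underside of the slicing disc's white hub, 49.5 mm below the grip's centre; meets spindle_seat when home. Same axes as the grip. The hub is below the disc, 66 mm across, 28 mm deep, hollow, with 6 inward teeth 6 mm wide, their tips 16 mm from the axis.
- grater_grip (a point): centre of the blue bar grip of the grating disc, the same size and shape as the slicing disc; to be left alone.
- oil: tall amber oil bottle, 62 mm across, 220 mm high; origin at its underside, to be left alone.
- bowl: small steel bowl, 140 mm across, 55 mm high; origin at its underside, to be left alone.
- cup: white cup, 80 mm across, 90 mm high; origin at its underside, to be left alone.
- jar: glass jar with a red lid, 76 mm across, 100 mm high; origin at its underside, to be left alone.
- mill: dark wooden pepper mill, 58 mm across, 165 mm high; origin at its underside, to be left alone.
- turner: flat kitchen turner, 240 mm long, lying down; origin at its underside, to be left alone.
Things that resemble listed ones, but are neither listed nor needed, are in the scene too. Leave any purple look-alike of the part that bears slicer_grip alone.

How it is judged:
By the outcome, as a careful person would: the job done as asked, in the order asked, and still so for the second after the job is handed in, with the robot touching nothing.
It also fails if it takes over 72 s, if anything falls off the work surface, if the arm or the gripper's body presses on something with over 40 N, if the wrist force passes 120 N, or if a joint passes its speed limit or range.

## Working session

There is one attempt and no reset: what is moved stays moved. The work goes in short steps, Python scripts to look and compute and a shell command to move; the robot and the scene stay as the last step left them, time stands still between calls to the robot, and variables do not carry over. Pictures are saved under pics/ and viewed, about 8 in all and at most 12, crops included, and the job is handed in when it is done.

```bash
ls; mkdir -p pics
cat > h.py <<'E'
import numpy as np, cv2
from rig import bot
from scipy.spatial.transform import Rotation as R
def grab(name,fn=None):
    f=bot.grab_frame(name)
    if fn: cv2.imwrite('pics/'+fn,f['frame'][:,:,::-1])
    return f
def save(f,n): np.savez(n,**f)
def ray(f,u,v):
    Rm=cv2.Rodrigues(np.array(f['rvec'],float))[0]; t=np.array(f['tvec'],float).ravel()
    c=-Rm.T@t; d=Rm.T@np.linalg.inv(f['mtx'])@np.array([u,v,1.]); return c,d
def atz(f,u,v,z):
    c,d=ray(f,u,v); return c+d*(z-c[2])/d[2]
def proj(f,P):
    return cv2.projectPoints(np.array(P,float).reshape(-1,1,3),np.array(f['rvec'],float),np.array(f['tvec'],float),np.array(f['mtx']),None)[0].reshape(-1,2)
E
python3 - <<'E'
from h import *
s=bot.observe(); print(s)
a=grab('top','top0.png');save(a,'top0.npz')
b=grab('side','side0.png');save(b,'side0.npz')
for f in(a,b): print(ray(f,256,192), f['mtx'])
m=np.vstack([a['frame'],b['frame']])
E
```

```text
pics
{'t': 0.0, 'joint_positions': array([-1.34378978e+00,  1.16522804e-01,  1.44226676e+00,  6.63982615e-06,
        1.58402007e+00, -3.78232839e-02]), 'joint_vel': array([ 0.00117707,  0.00025495,  0.00010566,  0.00087326,  0.00022056,
       -0.0013119 ]), 'joint_torque': array([-1.51074157e-03, -7.31983280e+01, -6.32496357e+01, -3.26540075e-06,
        6.30965966e-03, -9.79815695e-08]), 'tool_pos': array([ 0.17661239, -0.6512848 ,  0.23053643]), 'tcp_rot': array([-0.09339642,  0.70134516, -0.70048803,  0.09331982]), 'wrist_force': array([-0.04622679,  0.22416291,  0.47085177]), 'moment': array([ 0.03595021,  0.00976739, -0.02007987]), 'grip_width': 0.08549625247042267}
(array([0.34559335, 0.02296458, 1.46478124]), array([ 0.13262103,  0.00218272, -0.99118361])) [[483.03219961   0.         258.94232885]
 [  0.         483.03219961 191.52945839]
 [  0.           0.           1.        ]]
(array([0.09259688, 0.91785894, 1.02361575]), array([ 0.33446115, -0.66017093, -0.67268192])) [[422.03947112   0.         255.27848299]
 [  0.         422.03947112 186.21378947]
 [  0.           0.           1.        ]]
```

View pics/top0.png

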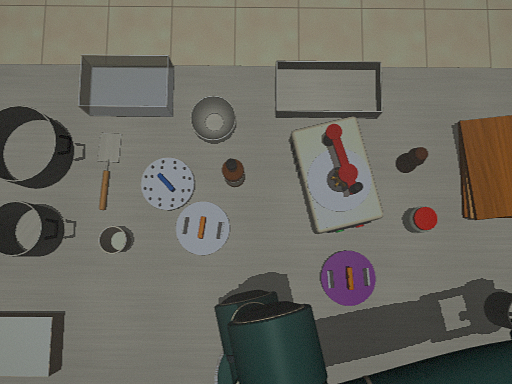

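View pics/side0.png

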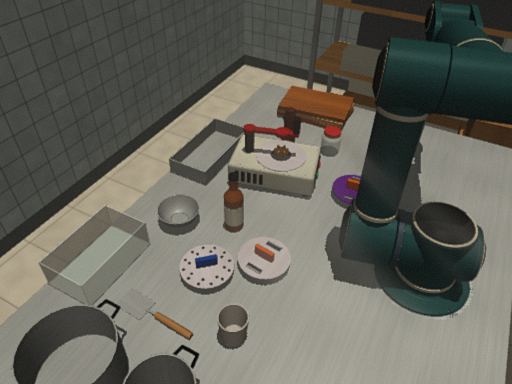

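The top view shows the candidates for the orange-handled disc: an aluminium disc at (203,228) and a purple look-alike at (348,278). The aluminium one fits the description. The blue-handled disc is at (167,183), the cutter at (336,177), with the red arm's hinge near (334,131) and its handle near (350,180). I'll confirm with an enlarged crop.

Run:
```python
from h import *
a=np.load('top0.npz');f=a['frame'][:,:,::-1]
A=cv2.resize(f[105:245,280:400],None,fx=4,fy=4,interpolation=cv2.INTER_CUBIC)
B=cv2.resize(f[195:265,165:240],None,fx=5,fy=5,interpolation=cv2.INTER_CUBIC)
c=np.zeros((560,480+375,3),np.uint8);c[:,:480]=A;c[:350,480:]=B
s=np.load('side0.npz')['frame'][:,:,::-1]
S=cv2.resize(s[230:285,230:300],(320,210)[::1],interpolation=cv2.INTER_CUBIC);c[350:,480:800]=S
cv2.imwrite('pics/c1.png',c[:,:800])
```

```text
(no output)
```

View pics/c1.png

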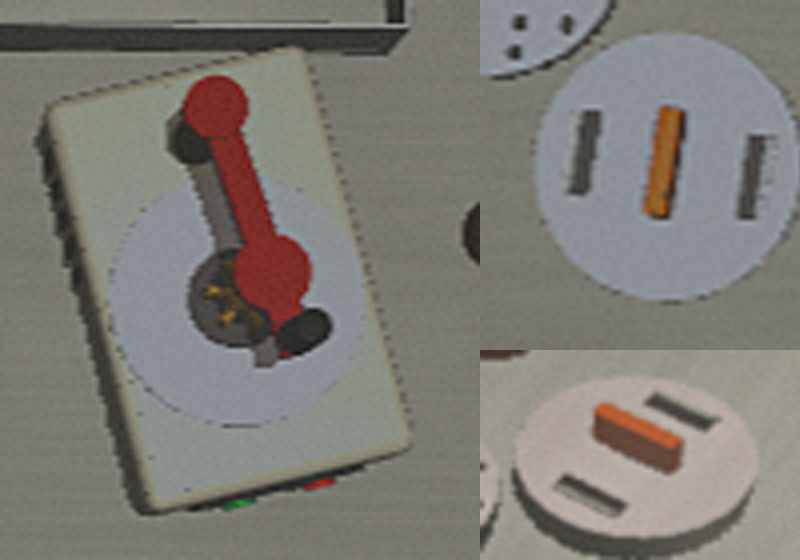

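The crop confirms it: the orange grip on the aluminium disc, top face centred near (202,227), and the spindle partly hidden by the arm. Next I'll convert these to positions.

Run:
```python
from h import *
np.set_printoptions(precision=4,suppress=True)
a=np.load('top0.npz');s=np.load('side0.npz')
cr=lambda x,y:(280+x/4-.4,105+y/4-.4)
C=np.array([atz(a,*cr(*p),.1) for p in [(50,105),(300,48),(410,445),(150,505)]])[:,:2]
print(C,np.linalg.norm(np.diff(C,axis=0),axis=1))
xd=(C[0]+C[1]-C[2]-C[3]);xd/=np.linalg.norm(xd);o=C.mean(0)-.02*xd
print('origin from corners',o,'yaw',np.arctan2(xd[1],xd[0]))
print('seat circle',atz(a,*cr(238,303),.1),atz(a,*cr(238,298),.106))
h=o+.118*xd;print('hinge from cutter',h,'from cap',[atz(a,*cr(217,105),z)[:2] for z in(.199,.21,.23)])
print('handle top',atz(a,*cr(316,322),.259), np.linalg.norm(atz(a,*cr(316,322),.259)[:2]-h))
# orange masks
for n,f in(('top',a),('side',s)):
    hsv=cv2.cvtColor(f['frame'],cv2.COLOR_RGB2HSV)
    m=((hsv[...,0]<20)&(hsv[...,1]>150)&(hsv[...,2]>90)).astype(np.uint8)
    sl=np.zeros_like(m)
    if n=='top': sl[195:265,165:240]=1
    else: sl[235:270,245:285]=1
    m*=sl; ys,xs=np.nonzero(m);print(n,len(xs),xs.mean(),ys.mean(),cv2.minAreaRect(np.c_[xs,ys].astype(np.float32)))
    if n=='top':
        g=atz(f,xs.mean(),ys.mean(),.067);print('grip',g)
        W=np.array([atz(f,x,y,.067)[:2] for x,y in zip(xs,ys)]);w,v=np.linalg.eigh(np.cov(W.T));print('axis',v[:,1],np.arctan2(v[1,1],v[0,1]),W.mean(0),np.sqrt(w*12))
# disc rim circle, z=.032 top? hub 28+4
cb=lambda x,y:(165+(x-480)/5-.4,195+y/5-.4)
print('disc',atz(a,*cb(668,167),.032))
# reach
T=bot.observe();print(R.from_quat(T['tcp_rot']).as_matrix())
```

```text
[[ 0.7081 -0.0772]
 [ 0.7524 -0.2595]
 [ 0.463  -0.3321]
 [ 0.4191 -0.1474]] [0.1876 0.2983 0.1899]
origin from corners [ 0.5662 -0.2089] yaw 0.24206349331698424
seat circle [ 0.5639 -0.2116  0.1   ] [ 0.5665 -0.2106  0.106 ]
hinge from cutter [ 0.6808 -0.1806] from cap [array([ 0.6828, -0.1824]), array([ 0.6799, -0.1806]), array([ 0.6745, -0.1773])]
handle top [ 0.5267 -0.2334  0.259 ] 0.16286374366993925
top 92 201.3586956521739 227.0326086956522 ((201.38726806640625, 226.98265075683594), (4.257601261138916, 20.83183479309082), 8.746162414550781)
grip [0.4292 0.183  0.067 ]
axis [-0.9908  0.1355] 3.005676956037447 [0.4292 0.183 ] [0.0127 0.0621]
side 66 264.22727272727275 249.63636363636363 ((264.2101745605469, 249.61463928222656), (19.632938385009766, 3.2721564769744873), 28.610462188720703)
disc [0.4284 0.1845 0.032 ]
[[-0.9651 -0.0002  0.2618]
 [-0.2618  0.001  -0.9651]
 [-0.0001 -1.     -0.001 ]]
```

```bash
cat >> h.py <<'E'
def plan(pos,jaw=None):
    "jaw: world yaw of tool z. prints total shift in tool units, ay units. Rotation about vertical only, shift first"
    s=bot.observe();M=R.from_quat(s['tcp_rot']).as_matrix();p=s['tool_pos']
    d=M.T@(np.array(pos)-p)/.04
    cur=np.arctan2(M[1,2],M[0,2]);print('t',round(s['t'],2),'tcp',p.round(4),'jaw',round(cur,4),'tilt',(M[:,1]).round(4),'F',s['wrist_force'].round(1),'w',round(s['grip_width'],4))
    print('shift units',d.round(3),'norm',np.linalg.norm(d).round(2))
    if jaw is not None: print('ay',round(-((jaw-cur+np.pi)%(2*np.pi)-np.pi)/.12,2))
E
python3 -c "
from h import *
plan([.177,-.651,.29]);plan([.525,-.235,.29],-1.243);plan([.525,-.235,.213])"
```

```text
t 0.1 tcp [ 0.1766 -0.6513  0.2306] jaw -1.306 tilt [-2.e-04  1.e-03 -1.e+00] F [-0.3  0.6 -0.4] w 0.0851
shift units [-0.011 -1.484 -0.007] norm 1.48
t 0.1 tcp [ 0.1766 -0.6513  0.2306] jaw -1.306 tilt [-2.e-04  1.e-03 -1.e+00] F [-0.3  0.6 -0.4] w 0.0851
shift units [-11.13   -1.475  -7.767] norm 13.65
ay -0.52
t 0.1 tcp [ 0.1766 -0.6513  0.2306] jaw -1.306 tilt [-2.e-04  1.e-03 -1.e+00] F [-0.3  0.6 -0.4] w 0.0851
shift units [-11.129   0.45   -7.765] norm 13.58
```

```bash
python3 -m inch '[0,-0.75,0,0,0,0,0.7, 0,-0.75,0,0,0,0,0.7, -0.8,0,-0.56,0,0,0,0.7, -0.8,0,-0.56,0,0,0,0.7, -0.8,0,-0.56,0,0,0,0.7, -0.8,0,-0.56,0,0,0,0.7, -0.8,0,-0.56,0,0,0,0.7, -0.8,0,-0.56,0,0,0,0.7, -0.8,0,-0.56,0,0,0,0.7, -0.8,0,-0.56,0,0,0,0.7]' 30; python3 -m inch '[-0.8,0,-0.56,0,0,0,0.7, -0.8,0,-0.56,0,0,0,0.7, -0.8,0,-0.56,0,0,0,0.7, -0.8,0,-0.56,0,0,0,0.7, 0,0,0,0,-0.5,0,0.7, 0,0,0,0,0,0,0.7]'
python3 -c "
from h import *
plan([.525,-.235,.213],-1.243)
grab('top','t1.png');grab('side','s1.png')
a=cv2.imread('pics/t1.png');b=cv2.imread('pics/s1.png')
cv2.imwrite('pics/c2.png',np.hstack([cv2.resize(a[90:250,270:400],None,fx=3,fy=3),cv2.resize(b[80:240,200:330],None,fx=3,fy=3)]))
"
```

```text
t: 0.93
tool_pos: [0.3776, -0.4098, 0.2911]
tcp_rot: [-0.093, 0.701, -0.701, 0.093]
wrist_force: [0.4, -0.7, 0.3]
grip_width: 0.0598
t: 1.43
tool_pos: [0.4779, -0.2899, 0.2909]
tcp_rot: [-0.117, 0.698, -0.697, 0.116]
wrist_force: [-0.0, -0.6, -0.1]
grip_width: 0.0598
t 1.43 tcp [ 0.4779 -0.2899  0.2909] jaw -1.2399 tilt [-5.e-04  3.e-04 -1.e+00] F [-0.  -0.6 -0.1] w 0.0598
shift units [-1.561  1.948 -0.915] norm 2.66
ay 0.03
```

View pics/c2.png

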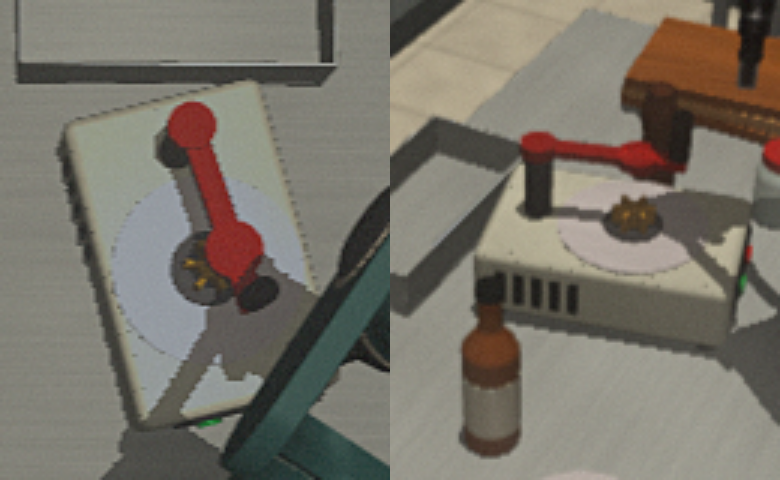

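The picture shows the gripper still short of the handle, whose top is at top (358.5,185.5) and side (298,117). I'll triangulate the handle.

```bash
python3 -c "
from h import *
a=np.load('top0.npz');s=np.load('side0.npz')
print(atz(a,359,185,.259),atz(s,297.7,116.7,.259), atz(s,297.7,117.5+9,.23))
h=np.array([.681,-.181])
for w in(.0,.05,.1,.15,.2):
  q=h-.165*np.array([np.cos(.242+w),np.sin(.242+w)]);print(w,q,proj(a,[[*q,.259],[*q,.199]]).round(1).tolist(),proj(s,[[*q,.259],[*q,.199]]).round(1).tolist())
"
```

```text
[ 0.52697097 -0.23440315  0.259     ] [ 0.52691906 -0.23476688  0.259     ] [ 0.51848027 -0.22175984  0.23      ]
0.0 [ 0.520808  -0.2205414] [[353.6, 187.4], [349.0, 190.6]] [[297.7, 119.2], [296.2, 134.1]]
0.05 [ 0.52298444 -0.22849824] [[356.7, 186.5], [352.0, 189.8]] [[298.0, 117.9], [296.5, 132.8]]
0.1 [ 0.52555584 -0.23633637] [[359.8, 185.6], [355.0, 188.9]] [[298.3, 116.6], [296.8, 131.4]]
0.15 [ 0.52851577 -0.24403618] [[362.8, 184.4], [357.9, 187.8]] [[298.4, 115.3], [296.9, 130.1]]
0.2 [ 0.53185683 -0.25157844] [[365.8, 183.1], [360.7, 186.6]] [[298.4, 114.0], [296.9, 128.8]]
```

```bash
python3 -m inch '[-0.53,0,-0.31,0,0,0,0.7, -0.53,0,-0.31,0,0,0,0.7, -0.53,0,-0.31,0,0,0,0.7, 0,0,0,0,0,0,0.7, 0,0,0,0,0,0,0.7]'
python3 -c "
from h import *
plan([.526,-.2355,.213],-1.243)"
```

```text
t: 1.95
tool_pos: [0.5252, -0.2364, 0.291]
tcp_rot: [-0.114, 0.698, -0.698, 0.114]
wrist_force: [0.1, 0.0, 0.1]
grip_width: 0.0599
t 1.95 tcp [ 0.5252 -0.2364  0.291 ] jaw -1.2474 tilt [-6.e-04  1.e-04 -1.e+00] F [0.1 0.  0.1] w 0.0599
shift units [-0.028  1.951 -0.015] norm 1.95
ay -0.04
```

```bash
python3 -m inch '[0,0.5,0,0,0,0,0.7, 0,0.5,0,0,0,0,0.7, 0,0.5,0,0,0,0,0.7, 0,0.45,0,0,0,0,0.5, 0,0,0,0,0,0,0.45, 0,0,0,0,0,0,0.45, 0,0,0,0,0,0,0.45]'
python3 -m inch '[-0.03,0,0.49,0,-1,0,0.45, -0.03,0,0.49,0,-1,0,0.45, -0.03,0,0.49,0,-1,0,0.45, -0.03,0,0.49,0,-1,0,0.45, 0,0,0,0,0,0,0.45]'
python3 -c "
from h import *
plan([.526,-.2355,.213],-1.243)
h=np.array([.681,-.181]);d=bot.observe()['tool_pos'][:2]-h;print(np.linalg.norm(d),np.arctan2(-d[1],-d[0])-.242)"
```

```text
t: 2.53
tool_pos: [0.5252, -0.2369, 0.2147]
tcp_rot: [0.113, -0.698, 0.698, -0.114]
wrist_force: [-0.5, -0.5, 0.1]
grip_width: 0.0384
t: 2.95
tool_pos: [0.5684, -0.3041, 0.2144]
tcp_rot: [0.279, -0.649, 0.65, -0.279]
wrist_force: [0.5, -0.3, 1.0]
grip_width: 0.0385
t 2.95 tcp [ 0.5684 -0.3041  0.2144] jaw -0.7597 tilt [ 0.0013 -0.0011 -1.    ] F [ 0.5 -0.3  1. ] w 0.0385
shift units [-0.515  0.032 -1.949] norm 2.02
ay 4.03
0.16687034070244272 0.5877815855921912
```

```bash
python3 -m inch '[-0.04,0,0.49,0,-1,0,0.45, -0.04,0,0.49,0,-1,0,0.45, -0.04,0,0.49,0,-1,0,0.45, -0.04,0,0.49,0,-1,0,0.45, -0.04,0,0.49,0,-1,0,0.45, -0.04,0,0.49,0,-1,0,0.45, -0.04,0,0.49,0,-1,0,0.45, 0,0,0,0,0,0,0.7, 0,0,0,0,0,0,0.7]'
python3 -m inch '[0,-0.3,-0.1,0,0,0,0.7, 0,-0.6,0,0,0,0,0.7, 0,-0.6,0,0,0,0,0.7, 0,-0.6,0,0,0,0,1, 0,-0.6,0,0,0,0,1, 0,0,0,0,0,0,1]'
python3 -c "
from h import *
h=np.array([.681,-.181]);d=bot.observe()['tool_pos'][:2]-h;print(np.linalg.norm(d),np.arctan2(-d[1],-d[0])-.242)
# grip axis yaw 3.0057 -> jaw perpendicular
for j in (3.0057+np.pi/2,3.0057-np.pi/2): plan([.429,.183,.15],j)
print(bot.observe()['joint_positions'])"
```

```text
t: 3.7
tool_pos: [0.6941, -0.3442, 0.2139]
tcp_rot: [-0.517, 0.482, -0.482, 0.517]
wrist_force: [-0.7, -0.5, -0.6]
grip_width: 0.0595
t: 4.2
tool_pos: [0.6889, -0.345, 0.3296]
tcp_rot: [-0.517, 0.479, -0.485, 0.518]
wrist_force: [-0.8, 0.1, 1.3]
grip_width: 0.0852
0.16417929888602395 1.3771984244577395
t 4.2 tcp [ 0.6889 -0.345   0.3296] jaw 0.0705 tilt [ 0.0072 -0.0041 -1.    ] F [-0.8  0.1  1.3] w 0.0852
shift units [-13.645   4.39   -5.584] norm 15.38
ay 14.81
t 4.2 tcp [ 0.6889 -0.345   0.3296] jaw 0.0705 tilt [ 0.0072 -0.0041 -1.    ] F [-0.8  0.1  1.3] w 0.0852
shift units [-13.645   4.39   -5.584] norm 15.38
ay -11.37
[-4.97299605e-01  3.17857217e-01  1.05037467e+00 -1.29735894e-04
  1.76504999e+00 -5.67787145e-01]
```

```bash
python3 -m inch '[-0.76,0,-0.31,0,0,0,1, -0.76,0,-0.31,0,0,0,1, -0.76,0,-0.31,0,0,0,1, -0.76,0,-0.31,0,0,0,1, -0.76,0,-0.31,0,0,0,1, -0.76,0,-0.31,0,0,0,1, -0.76,0,-0.31,0,0,0,1, -0.76,0,-0.31,0,0,0,1, -0.76,0,-0.31,0,0,0,1]'
python3 -m inch '[-0.76,0,-0.31,0,0,0,1, -0.76,0,-0.31,0,0,0,1, -0.76,0,-0.31,0,0,0,1, -0.76,0,-0.31,0,0,0,1, -0.76,0,-0.31,0,0,0,1, -0.76,0,-0.31,0,0,0,1, -0.76,0,-0.31,0,0,0,1, -0.76,0,-0.31,0,0,0,1, -0.76,0,-0.31,0,0,0,1]'
python3 -m inch '[0,0,0,0,-1,0,1, 0,0,0,0,-1,0,1, 0,0,0,0,-1,0,1, 0,0,0,0,-1,0,1, 0,0,0,0,-1,0,1, 0,0,0,0,-1,0,1, 0,0,0,0,-1,0,1, 0,0,0,0,-1,0,1, 0,0,0,0,-1,0,1, 0,0,0,0,-1,0,1]'
python3 -m inch '[0,0,0,0,-1,0,1, 0,0,0,0,-0.4,0,1,0,0,0,0,0,0,1]'
python3 -c "
from h import *
plan([.429,.183,.15],1.435)
f=grab('top','t2.png');save(f,'top2.npz');g=grab('side','s2.png');save(g,'side2.npz')
a=cv2.imread('pics/t2.png');b=cv2.imread('pics/s2.png')
cv2.imwrite('pics/c3.png',np.hstack([cv2.resize(a[162:202,312:362],None,fx=9,fy=9,interpolation=cv2.INTER_CUBIC)[:,:420],cv2.resize(b[140:170,260:302],None,fx=9,fy=9,interpolation=cv2.INTER_CUBIC)[:, :370].copy() if 0 else cv2.resize(b[135:175,260:302],None,fx=9,fy=9,interpolation=cv2.INTER_CUBIC)]))
"
```

```text
t: 4.95
tool_pos: [0.5562, -0.0791, 0.3225]
tcp_rot: [-0.517, 0.482, -0.483, 0.518]
wrist_force: [0.9, -0.0, 0.1]
grip_width: 0.0852
t: 5.7
tool_pos: [0.4249, 0.185, 0.3224]
tcp_rot: [-0.517, 0.482, -0.482, 0.518]
wrist_force: [0.5, 0.7, 1.2]
grip_width: 0.0854
t: 6.53
tool_pos: [0.4259, 0.1838, 0.3222]
tcp_rot: [-0.699, 0.103, -0.104, 0.7]
wrist_force: [0.3, 0.3, 0.2]
grip_width: 0.0854
t: 6.78
tool_pos: [0.426, 0.1839, 0.3222]
tcp_rot: [-0.705, 0.045, -0.046, 0.706]
wrist_force: [-0.1, -1.1, 0.9]
grip_width: 0.0855
t 6.78 tcp [0.426  0.1839 0.3222] jaw 1.4415 tilt [ 1.5e-03  5.0e-04 -1.0e+00] F [-0.1 -1.1  0.9] w 0.0855
shift units [ 0.071  4.305 -0.015] norm 4.31
ay 0.05
```

View pics/c3.png

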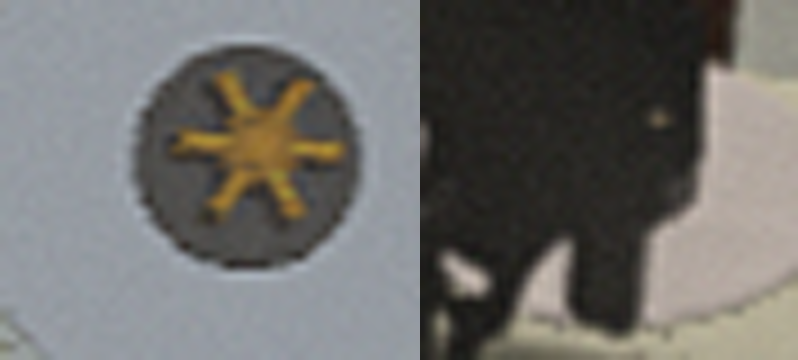

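View pics/t2.png

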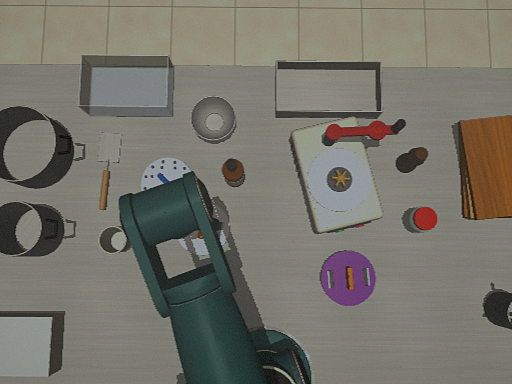

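The arm is open: its bar runs right from the hinge at (333,132). The spindle star is fully visible at about (340,178). I'll fit its centre and tooth angle.

Run:
```python
from h import *
from scipy.optimize import least_squares
np.set_printoptions(precision=4,suppress=True)
f=np.load('top2.npz');im=f['frame'][162:202,312:362].astype(float)
# manual tips
cz=lambda x,y:(312+(x+.5)/9-.5,162+(y+.5)/9-.5)
tips=[(340,150),(303,87),(229,79),(180,140),(217,208),(293,210)]
W=np.array([atz(f,*cz(*t),.129)[:2] for t in tips]);c=W.mean(0)
print('tips c',c,np.linalg.norm(W-c,axis=1),[np.degrees(np.arctan2(*(w-c)[::-1]))%60 for w in W])
print('seat',atz(f,*cz(249,157),.106))
br=im[...,0]-im[...,2]; wt=np.clip(br-25,0,80)
ys,xs=np.nonzero(wt);w=wt[ys,xs]
for z in(.125,.128,.131):
    P=np.array([atz(f,x+312,y+162,z)[:2] for x,y in zip(xs,ys)])
    best=None
    for dx in np.arange(-.004,.0041,.0005):
        for dy in np.arange(-.004,.0041,.0005):
            d=P-(c+[dx,dy]);r=np.hypot(*d.T);k=(r>.012)&(r<.028)
            th=np.arctan2(d[:,1],d[:,0]);h=(w[k]*np.exp(6j*th[k])).sum()
            if best is None or abs(h)>best[0]: best=(abs(h),c+[dx,dy],np.degrees(np.angle(h))/6)
    print(z,best)
m=((im[...,0]-im[...,2])>25)
print('grip yaw deg mod60',np.degrees(3.0057)%60,'cutter yaw',np.degrees(.242))
```

```text
tips c [ 0.5667 -0.2106] [0.0248 0.0231 0.023  0.0251 0.0241 0.0225] [np.float64(27.278350565418464), np.float64(23.884177928594774), np.float64(24.322657525174357), np.float64(26.46358078130058), np.float64(25.14011143348654), np.float64(26.023404695382055)]
seat [ 0.5668 -0.211   0.106 ]
0.125 (np.float64(2982.1037198905324), array([ 0.5677, -0.2116]), np.float64(26.25253388232977))
0.128 (np.float64(2981.0211312706792), array([ 0.5672, -0.2111]), np.float64(26.252664443623207))
0.131 (np.float64(2979.8237825101332), array([ 0.5667, -0.2106]), np.float64(26.252810182296887))
grip yaw deg mod60 52.213924482471526 cutter yaw 13.865578642165922
```

```bash
python3 -m inch '[0.07,0.75,0,0,0.05,0,1, 0,0.8,0,0,0,0,1, 0,0.8,0,0,0,0,1, 0,0.8,0,0,0,0,1, 0,0.8,0,0,0,0,1, 0,0.8,0,0,0,0,1, 0,0.7,0,0,0,0,1, 0,0.5,0,0,0,0,1, 0,0.3,0,0,0,0,1, 0,0,0,0,0,0,1]'
python3 -c "
from h import *
plan([.429,.1837,.038],1.435)"
```

```text
t: 7.72
tool_pos: [0.4284, 0.1837, 0.0693]
tcp_rot: [0.706, -0.049, 0.047, -0.705]
wrist_force: [-0.6, -0.7, -0.6]
grip_width: 0.0852
t 7.72 tcp [0.4284 0.1837 0.0693] jaw 1.4338 tilt [-0.0029 -0.001  -1.    ] F [-0.6 -0.7 -0.6] w 0.0852
shift units [0.016 0.782 0.003] norm 0.78
ay -0.01
```

```bash
python3 -m inch '[0,0.4,0,0,0,0,0.7, 0,0.38,0,0,0,0,0.5, 0,0,0,0,0,0,0, 0,0,0,0,0,0,0, 0,0,0,0,0,0,0, 0,0,0,0,0,0,0, 0,0,0,0,0,0,0, 0,0,0,0,0,0,0]' 60
python3 -c "
from h import *
plan([.429,.1837,.30],.974)
a=np.load('top0.npz');print('oil top',atz(a,231,163,.22),'base',atz(a,236,181,0))"
```

```text
t: 8.38
tool_pos: [0.4303, 0.1845, 0.0417]
tcp_rot: [-0.705, 0.047, -0.048, 0.706]
wrist_force: [-0.9, 0.8, 7.3]
grip_width: 0.0127
t 8.38 tcp [0.4303 0.1845 0.0417] jaw 1.4358 tilt [ 2.1e-03  8.0e-04 -1.0e+00] F [-0.9  0.8  7.3] w 0.0127
shift units [-0.017 -6.458 -0.018] norm 6.46
ay 3.85
oil top [0.58825894 0.09187426 0.22      ] base [0.57511239 0.08784474 0.        ]
```

```bash
python3 -m inch '[0,-0.3,0,0,0,0,0, 0,-0.6,0,0,0,0,0, 0,-0.7,0,0,0,0,0, 0,-0.8,0,0,0,0,0, 0,-0.8,0,0,0,0,0, 0,-0.8,0,0,0,0,0, 0,-0.8,0,0,0,0,0, 0,-0.8,0,0,0,0,0, 0,-0.8,0,0,0,0,0, 0,-0.5,0,0,0,0,0]' 90
python3 -m inch '[0,0,0,0,1,0,0, 0,0,0,0,1,0,0, 0,0,0,0,1,0,0, 0,0,0,0,0.85,0,0, 0,0,0,0,0,0,0]'
python3 -c "
from h import *
plan([.5668,-.2108,.30],.974)
f=grab('top','t4.png');save(f,'top4.npz');grab('side','s4.png')"
```

```text
t: 9.22
tool_pos: [0.4292, 0.1841, 0.3204]
tcp_rot: [-0.705, 0.047, -0.049, 0.706]
wrist_force: [0.5, 0.3, -5.7]
grip_width: 0.0119
t: 9.63
tool_pos: [0.4291, 0.184, 0.3167]
tcp_rot: [0.675, -0.21, 0.21, -0.675]
wrist_force: [0.2, 0.4, -4.7]
grip_width: 0.0123
t 9.63 tcp [0.4291 0.184  0.3167] jaw 0.9687 tilt [-1.e-04 -1.e-04 -1.e+00] F [ 0.2  0.4 -4.7] w 0.0123
shift units [ 8.427  0.418 -6.186] norm 10.46
ay -0.04
```

View pics/s4.png

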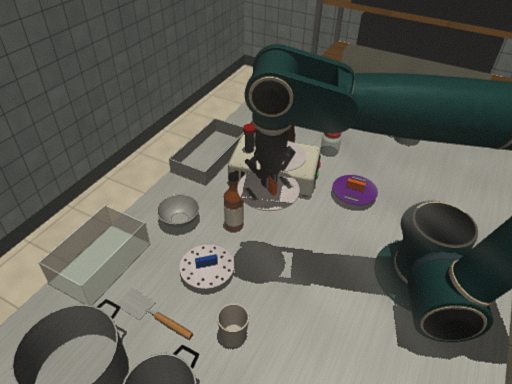

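The disc is held, near (270,187) in the side view, with all else unmoved. Next I'll carry it over the spindle.

```bash
python3 -m inch '[0.35,0,-0.25,0,0,0,0, 0.7,0,-0.51,0,0,0,0, 0.7,0,-0.51,0,0,0,0, 0.7,0,-0.51,0,0,0,0, 0.7,0,-0.51,0,0,0,0, 0.7,0,-0.51,0,0,0,0, 0.7,0,-0.51,0,0,0,0, 0.7,0,-0.51,0,0,0,0, 0.7,0,-0.51,0,0,0,0, 0.7,0,-0.51,0,0,0,0]'
python3 -m inch '[0.7,0,-0.51,0,0,0,0, 0.7,0,-0.51,0,0,0,0, 0.4,0,-0.3,0,0,0,0, 0,0,0,0,0,0,0, 0,0,0,0,0,0,0]'
python3 -c "
from h import *
plan([.5668,-.2108,.20],.974)
f=grab('top','t5.png');save(f,'top5.npz');g=grab('side','s5.png');save(g,'side5.npz')
a=cv2.imread('pics/t5.png');b=cv2.imread('pics/s5.png')
cv2.imwrite('pics/c5.png',np.hstack([cv2.resize(a[90:250,260:390],None,fx=3,fy=3),cv2.resize(b[60:220,200:330],None,fx=3,fy=3)]))
"
```

```text
t: 10.57
tool_pos: [0.5408, -0.1273, 0.3163]
tcp_rot: [-0.676, 0.207, -0.207, 0.676]
wrist_force: [0.5, 0.5, -4.6]
grip_width: 0.0122
t: 10.98
tool_pos: [0.5706, -0.2104, 0.3156]
tcp_rot: [-0.676, 0.208, -0.207, 0.676]
wrist_force: [-0.0, 0.8, -5.8]
grip_width: 0.0124
t 10.98 tcp [ 0.5706 -0.2104  0.3156] jaw 0.9755 tilt [-1.3e-03  6.0e-04 -1.0e+00] F [-0.   0.8 -5.8] w 0.0124
shift units [-0.069  2.889 -0.06 ] norm 2.89
ay 0.01
```

View pics/c5.png

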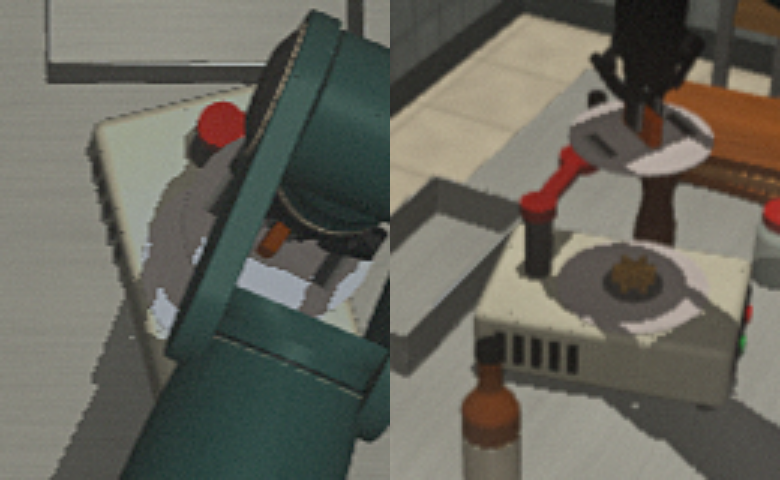

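The disc is held over the spindle, its side-view ellipse spanning about x 260–308 with its top at row 94. I'll check its offset in the hand against the prediction.

Run:
```python
from h import *
g=dict(np.load('side5.npz'));s=bot.observe();p=s['tool_pos']
th=np.linspace(0,2*np.pi,200)
for off in ((0,0),(.003,0),(0,.003)):
    P=np.c_[p[0]+off[0]+.08*np.cos(th),p[1]+off[1]+.08*np.sin(th),np.full(200,.3063)]
    q=proj(g,P);print(off,'x',q[:,0].min().round(2),q[:,0].max().round(2),'y',q[:,1].min().round(2),q[:,1].max().round(2))
im=cv2.cvtColor(g['frame'],cv2.COLOR_RGB2GRAY)
# edge rows: print gray transitions along the disc's mid row for left/right
for r in (103,105,107,109): print(r,'L',im[r,255:266],'R',im[r,302:314])
for c in (290,294): print(c,im[88:100,c],im[112:122,c])
print(proj(g,[[p[0],p[1],.3063]]))
```

```text
(0, 0) x 259.39 308.03 y 92.42 117.63
(0.003, 0) x 258.58 307.18 y 92.2 117.37
(0, 0.003) x 258.96 307.67 y 92.8 118.07
103 L [137 140 138 143 128  79  76  80  78  82  78] R [ 68 103 155 175 158 100  81  80  84  84  85  89]
105 L [141 137 138 139 107  79  79  81  78  74  65] R [ 75  78  75  84 107 141  91  88  87  88  82  86]
107 L [138 142 142 143 126  77  80  83  79  80  79] R [117 105  78  76  76  77  77  80  82  80  84  76]
109 L [140 136 104  87  68  66  74  77  84  83  83] R [172 172 156 116 105  81  85  83  87  84  82  86]
290 [26 24 23 22 32 53 51 41 37 44 47 56] [171 171 173 170 175 156  79  34  39  36]
294 [ 29  54  87  93  91  88 109 138 100  61  38  32] [166 170 169 174 164 123  53  31  37  34]
[[283.6712336  104.48092461]]
```

```bash
python3 -m inch '[-0.08,0.5,-0.05,0,0,0,0, 0,0.6,0,0,0,0,0, 0,0.6,0,0,0,0,0, 0,0.6,0,0,0,0,0, 0,0.5,0,0,0,0,0, 0,0.4,0,0,0,0,0, 0,0,0,0,0,0,0, 0,0,0,0,0,0,0]'
python3 -c "
from h import *
plan([.5668,-.2108,.1477],.974)"
```

```text
t: 11.75
tool_pos: [0.5666, -0.2085, 0.1883]
tcp_rot: [-0.676, 0.208, -0.207, 0.676]
wrist_force: [-0.6, -0.1, -4.0]
grip_width: 0.0125
t 11.75 tcp [ 0.5666 -0.2085  0.1883] jaw 0.9758 tilt [-6.e-04  3.e-04 -1.e+00] F [-0.6 -0.1 -4. ] w 0.0125
shift units [ 0.036  1.016 -0.044] norm 1.02
ay 0.01
```

```bash
python3 -m inch '[0.03,0.1,-0.03,0,0,0,0, 0,0.1,0,0,0,0,0, 0,0.1,0,0,0,0,0, 0,0,0,0,0,0,0]'
python3 -c "
from h import *
plan([.5668,-.2108,.1477],.974)"
python3 -m inch '[0,0.1,0,0,0,0,0, 0,0.1,0,0,0,0,0, 0,0,0,0,0,0,0]'
python3 -c "
from h import *
plan([.5668,-.2108,.1477],.974)"
```

```text
t: 12.08
tool_pos: [0.5671, -0.211, 0.1756]
tcp_rot: [-0.676, 0.208, -0.208, 0.676]
wrist_force: [0.3, 0.6, -5.2]
grip_width: 0.0128
t 12.08 tcp [ 0.5671 -0.211   0.1756] jaw 0.9741 tilt [-4.e-04  2.e-04 -1.e+00] F [ 0.3  0.6 -5.2] w 0.0128
shift units [-0.008  0.698  0.001] norm 0.7
ay 0.0
t: 12.33
tool_pos: [0.5669, -0.211, 0.1671]
tcp_rot: [-0.676, 0.208, -0.207, 0.676]
wrist_force: [-0.1, -1.0, -4.9]
grip_width: 0.0125
t 12.33 tcp [ 0.5669 -0.211   0.1671] jaw 0.974 tilt [-1.e-03  4.e-04 -1.e+00] F [-0.1 -1.  -4.9] w 0.0125
shift units [-0.005  0.485  0.002] norm 0.48
ay 0.0
```

The foot is about 6 mm below the tooth tops with no contact force, so the splines have meshed.

```bash
python3 -m inch '[0,0.1,0,0,0,0,0, 0,0.1,0,0,0,0,0, 0,0.1,0,0,0,0,0, 0,0,0,0,0,0,0]'
python3 -m inch '[0,0.1,0,0,0,0,0, 0,0.08,0,0,0,0,0, 0,0.06,0,0,0,0,0, 0,0,0,0,0,0,0]'
python3 -c "
from h import *
plan([.5668,-.2108,.1477],.974)"
```

```text
t: 12.67
tool_pos: [0.5669, -0.211, 0.1549]
tcp_rot: [-0.676, 0.208, -0.207, 0.676]
wrist_force: [0.4, 1.1, -5.2]
grip_width: 0.0123
t: 13.0
tool_pos: [0.5674, -0.211, 0.1478]
tcp_rot: [-0.676, 0.207, -0.208, 0.676]
wrist_force: [-4.1, 3.1, 7.6]
grip_width: 0.0126
t 13.0 tcp [ 0.5674 -0.211   0.1478] jaw 0.9741 tilt [ 1.1e-03 -3.0e-04 -1.0e+00] F [-4.1  3.1  7.6] w 0.0126
shift units [-0.016  0.003 -0.004] norm 0.02
ay 0.0
```

```bash
python3 -m inch '[0,0.07,0,0,0,0,0, 0,0,0,0,0,0,0, 0,0,0,0,0,0,0]'
python3 -m inch '[0,-0.07,0,0,0,0,0.1, 0,0,0,0,0,0,0.5, 0,0,0,0,0,0,0.9, 0,0,0,0,0,0,0.9, 0,0,0,0,0,0,0.9, 0,-0.5,0,0,0,0,0.9, 0,-0.8,0,0,0,0,0.9, 0,-0.8,0,0,0,0,0.9, 0,-0.8,0,0,0,0,0.9, 0,-0.8,0,0,0,0,0.9]' 30
python3 -c "
from h import *
# handle at swing 1.36
h=np.array([.681,-.181]);th=.242+np.pi+1.36;q=h+.165*np.array([np.cos(th),np.sin(th)]);print(q)
plan([*q,.32],th+np.pi/2)
f=grab('top','t6.png');save(f,'top6.npz');g=grab('side','s6.png');save(g,'side6.npz')
a=cv2.imread('pics/t6.png');b=cv2.imread('pics/s6.png')
cv2.imwrite('pics/c6.png',np.hstack([cv2.resize(a[90:250,290:420],None,fx=3,fy=3),cv2.resize(b[60:220,200:330],None,fx=3,fy=3)]))
"
```

```text
t: 13.25
tool_pos: [0.5676, -0.2111, 0.1477]
tcp_rot: [0.676, -0.207, 0.209, -0.676]
wrist_force: [-14.4, 7.8, 29.6]
grip_width: 0.0123
t: 14.08
tool_pos: [0.567, -0.211, 0.2958]
tcp_rot: [0.676, -0.208, 0.208, -0.676]
wrist_force: [0.7, -0.9, 0.2]
grip_width: 0.0767
[ 0.68614777 -0.34591968]
t 14.08 tcp [ 0.567  -0.211   0.2958] jaw 0.974 tilt [-2.e-04  0.e+00 -1.e+00] F [ 0.7 -0.9  0.2] w 0.0767
shift units [ 4.359 -0.605 -1.115] norm 4.54
ay 7.86
```

View pics/c6.png

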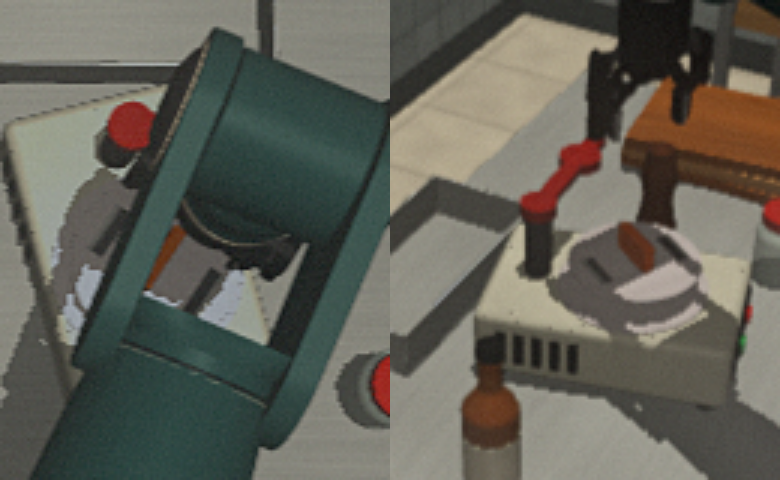

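The disc is level on the seat, with the orange grip near side-view (279,140), and it did not sink further at 30 N. The arm is still open. Next I'll go back to the handle.

```bash
python3 -m inch '[0.3,-0.6,-0.1,0,0,0,0.7, 0.7,0,-0.17,0,0,0,0.7, 0.7,0,-0.17,0,0,0,0.7, 0.7,0,-0.17,0,0,0,0.7, 0.7,0,-0.17,0,0,0,0.7, 0.7,0,-0.17,0,0,0,0.7, 0.56,0,-0.16,0,0,0,0.7, 0,0,0,0,1,0,0.7, 0,0,0,0,1,0,0.7]'
python3 -m inch '[0,0,0,0,1,0,0.7, 0,0,0,0,1,0,0.7, 0,0,0,0,1,0,0.7, 0,0,0,0,1,0,0.7, 0,0,0,0,1,0,0.7, 0,0,0,0,0.9,0,0.7,0,0,0,0,0,0,0.7,0,0,0,0,0,0,0.7]'
python3 -c "
from h import *
plan([.686,-.3459,.215],.242+3*np.pi/2+1.36)
f=np.load('top2.npz');print(atz(f,399,126,.259))
"
```

```text
t: 14.93
tool_pos: [0.6871, -0.347, 0.3161]
tcp_rot: [-0.645, 0.29, -0.288, 0.645]
wrist_force: [0.2, 0.0, 0.3]
grip_width: 0.0601
t: 15.6
tool_pos: [0.6865, -0.3459, 0.3179]
tcp_rot: [0.507, -0.493, 0.492, -0.507]
wrist_force: [0.7, -0.1, -0.1]
grip_width: 0.0598
t 15.6 tcp [ 0.6865 -0.3459  0.3179] jaw 0.0294 tilt [-5.e-04  3.e-04 -1.e+00] F [ 0.7 -0.1 -0.1] w 0.0598
shift units [ 0.     2.571 -0.011] norm 2.57
ay -0.01
[ 0.68114047 -0.34034344  0.259     ]
```

```bash
python3 -m inch '[0,0.6,0,0,0,0,0.7, 0,0.6,0,0,0,0,0.7, 0,0.6,0,0,0,0,0.7, 0,0.5,0,0,0,0,0.7, 0,0.25,0,0,0,0,0.7, 0,0,0,0,0,0,0.45, 0,0,0,0,0,0,0.45, 0,0,0,0,0,0,0.45]'
python3 -m inch '[-0.03,0,-0.49,0,1,0,0.45, -0.03,0,-0.49,0,1,0,0.45, -0.03,0,-0.49,0,1,0,0.45, -0.03,0,-0.49,0,1,0,0.45, -0.03,0,-0.49,0,1,0,0.45, 0,0,0,0,0,0,0.45]'
python3 -c "
from h import *
plan([.686,-.3459,.213])
h=np.array([.681,-.181]);d=bot.observe()['tool_pos'][:2]-h;print(np.linalg.norm(d),np.arctan2(-d[1],-d[0])-.242)"
```

```text
t: 16.27
tool_pos: [0.6869, -0.3461, 0.2184]
tcp_rot: [-0.507, 0.492, -0.494, 0.507]
wrist_force: [0.3, 0.2, 1.1]
grip_width: 0.0387
t: 16.77
tool_pos: [0.5919, -0.3188, 0.2191]
tcp_rot: [0.335, -0.622, 0.623, -0.336]
wrist_force: [0.7, 0.2, 1.2]
grip_width: 0.0387
t 16.77 tcp [ 0.5919 -0.3188  0.2191] jaw -0.5814 tilt [ 0.0024 -0.0014 -1.    ] F [0.7 0.2 1.2] w 0.0387
shift units [-0.726  0.16   2.338] norm 2.45
0.16412368216440054 0.7548513975124831
```

```bash
python3 -m inch '[-0.03,0,-0.49,0,1,0,0.45, -0.03,0,-0.49,0,1,0,0.45, -0.03,0,-0.49,0,1,0,0.45, -0.03,0,-0.49,0,1,0,0.45, -0.03,0,-0.49,0,1,0,0.45, -0.02,0,-0.3,0,0.6,0,0.45, 0,0,0,0,0,0,0.45]'
python3 -m inch '[0,0,-0.15,0,0.3,0,0.45, 0,0,-0.15,0,0.3,0,0.45, 0,0,-0.1,0,0,0,0.45, 0,0,0,0,0,0,0.45]'
python3 -c "
from h import *
plan([.521,-.2205,.213])
h=np.array([.681,-.181]);d=bot.observe()['tool_pos'][:2]-h;print(np.linalg.norm(d),np.arctan2(-d[1],-d[0])-.242)"
```

```text
t: 17.35
tool_pos: [0.5276, -0.2327, 0.2186]
tcp_rot: [0.113, -0.697, 0.698, -0.115]
wrist_force: [0.2, -0.4, -0.1]
grip_width: 0.0384
t: 17.68
tool_pos: [0.5233, -0.2187, 0.2173]
tcp_rot: [0.09, -0.701, 0.701, -0.091]
wrist_force: [0.6, -0.1, 0.1]
grip_width: 0.0386
t 17.68 tcp [ 0.5233 -0.2187  0.2173] jaw -1.3137 tilt [ 1.e-03 -5.e-04 -1.e+00] F [ 0.6 -0.1  0.1] w 0.0386
shift units [0.067 0.108 0.029] norm 0.13
0.16214087142079875 -0.007353685857678399
```

```bash
python3 -m inch '[0.04,0,-0.08,0,0,0,0.45, 0,0,-0.08,0,0,0,0.45, 0,0,0,0,0,0,0.45]'
python3 -m inch '[0,0,-0.05,0,0,0,0.45, 0,0,0,0,0,0,0.45]'
python3 -m inch '[0,0,-0.05,0,0,0,0.45, 0,0,0,0,0,0,0.45]'
python3 -c "
from h import *
plan([.521,-.2205,.213])"
```

```text
t: 17.93
tool_pos: [0.5202, -0.2147, 0.2168]
tcp_rot: [0.089, -0.7, 0.703, -0.09]
wrist_force: [8.6, -18.7, -1.6]
grip_width: 0.0386
t: 18.1
tool_pos: [0.5202, -0.2145, 0.2168]
tcp_rot: [0.088, -0.699, 0.704, -0.09]
wrist_force: [15.7, -36.3, -6.9]
grip_width: 0.0388
t: 18.27
tool_pos: [0.5202, -0.2143, 0.2168]
tcp_rot: [0.087, -0.697, 0.706, -0.09]
wrist_force: [23.1, -52.5, -11.0]
grip_width: 0.0386
t 18.27 tcp [ 0.5202 -0.2143  0.2168] jaw -1.3196 tilt [ 0.0051 -0.0114 -0.9999] F [ 23.1 -52.5 -11. ] w 0.0386
shift units [0.019 0.096 0.153] norm 0.18
```

Firmly at the closed stop. I'll unload, centre, lift off and move clear for a check.

```bash
python3 -m inch '[0,0,0.2,0,0,0,0.45, 0,0,0.1,0,0,0,0.7, 0,0,0,0,0,0,0.7, 0,0,0,0,0,0,0.7, 0,-0.4,0,0,0,0,0.7, 0,-0.7,0,0,0,0,0.7, 0,-0.8,0,0,0,0,0.7, 0,-0.8,0,0,0,0,0.7]'
python3 -m inch '[0.8,0,0.4,0,0,0,0.7, 0.8,0,0.4,0,0,0,0.7, 0.8,0,0.4,0,0,0,0.7, 0.8,0,0.4,0,0,0,0.7, 0.8,0,0.4,0,0,0,0.7, 0.8,0,0.4,0,0,0,0.7, 0,0,0.8,0,0,0,0.7, 0,0,0.8,0,0,0,0.7, 0,0,0.8,0,0,0,0.7, 0,0,0.8,0,0,0,0.7]'
python3 -m inch '[0,0,0.8,0,0,0,0.7, 0,0,0.8,0,0,0,0.7, 0,0,0.8,0,0,0,0.7, 0,0,0,0,0,0,0.7]'
python3 -c "
from h import *
plan([.521,-.2205,.213])
f=grab('top','t7.png');save(f,'top7.npz');g=grab('side','s7.png');save(g,'side7.npz')
h=np.array([.681,-.181])
for w in(0,.03,.06):
  q=h-.165*np.array([np.cos(.242+w),np.sin(.242+w)]);print(w,proj(f,[[*q,.259]]).round(1),proj(g,[[*q,.259]]).round(1))
print('grip home top proj',proj(g,[[.5668,-.2108,.173]]),proj(g,[[.5668,-.2108,.198]]))
a=cv2.imread('pics/t7.png');b=cv2.imread('pics/s7.png')
cv2.imwrite('pics/c7.png',np.hstack([cv2.resize(a[90:250,290:400],None,fx=3.6,fy=3.6,interpolation=cv2.INTER_CUBIC),cv2.resize(b[90:250,220:330],None,fx=3.6,fy=3.6,interpolation=cv2.INTER_CUBIC)]))
"
```

```text
t: 18.93
tool_pos: [0.5213, -0.2198, 0.3256]
tcp_rot: [-0.09, 0.702, -0.701, 0.089]
wrist_force: [0.1, 0.2, -0.1]
grip_width: 0.0595
t: 19.77
tool_pos: [0.392, -0.4865, 0.3247]
tcp_rot: [0.089, -0.701, 0.701, -0.089]
wrist_force: [0.6, -0.0, 0.0]
grip_width: 0.0596
t: 20.1
tool_pos: [0.4164, -0.5818, 0.3214]
tcp_rot: [-0.09, 0.702, -0.7, 0.088]
wrist_force: [-1.2, 1.4, -0.7]
grip_width: 0.0597
t 20.1 tcp [ 0.4164 -0.5818  0.3214] jaw -1.3185 tilt [-0.002   0.0026 -1.    ] F [-1.2  1.4 -0.7] w 0.0597
shift units [-4.79   2.728 -8.085] norm 9.79
0 [[353.6 187.4]] [[297.7 119.2]]
0.03 [[355.4 186.9]] [[297.9 118.4]]
0.06 [[357.3 186.4]] [[298.1 117.6]]
grip home top proj [[282.38778092 137.91768436]] [[282.83652263 131.96424026]]
```

View pics/c7.png

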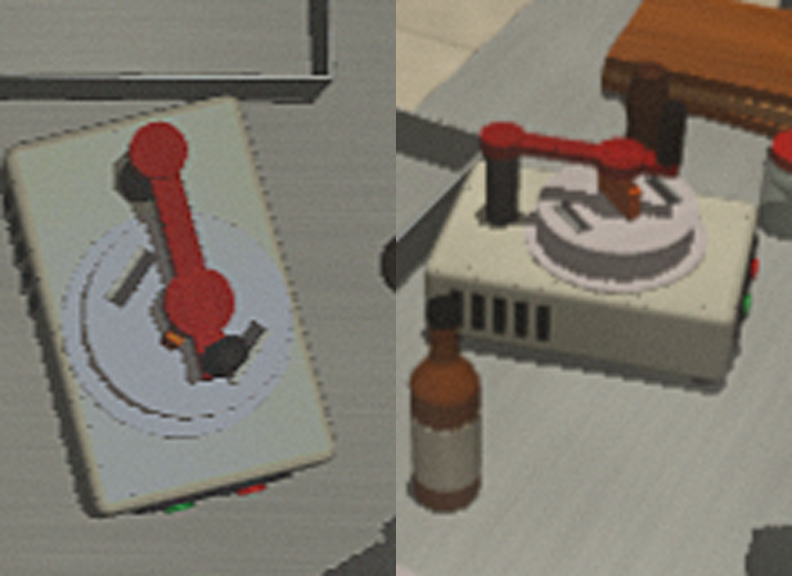

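View pics/t7.png

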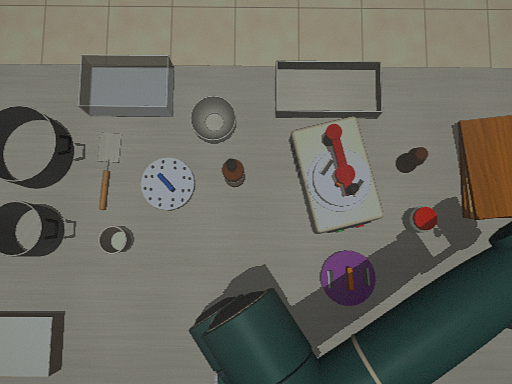

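The handle top is at about (354,187), matching the prediction for swing 0 at (353.6,187.4). The disc is level under the arm and everything else is in place, so I'll hand in.

```bash
python3 -c "
from rig import bot
print(bot.close_job())"
```

```text
the job is handed in; nothing more can be done
None
```

The cutter is ready for slicing, and I handed the job in at about 20 s. I swung the red arm open to about 1.37 rad and set the orange-handled slicing disc on the spindle, turned to a measured tooth direction. I pushed it home, then swung the arm back to its closed stop and let go.

- **Disc:** It slid down past the tooth tops with no contact force and stopped at the height expected for fully home. It did not sink further under a push of about 30 N.
- **Arm:** It stopped hard at the closed position under about 57 N, below the 120 N wrist limit. In the last picture its handle top is at about (354,187), against (353.6,187.4) predicted for closed.
- **Everything else:** The blue-handled disc, the purple look-alike and the other items look unmoved in the last top view, and the robot is clear of everything. No check failed or disagreed.

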